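# Fold the flap of a carton divider in the bench folder

## Task

Fold the flap of the carton board that lies in the bench folder: slide the board across the bed until its score line lies right along the bed's front edge (the right-hand one, nearest the clamp bar), with only the flap overhanging, then press the raised clamp bar down onto the board so that it is held, and then press the flap down over the edge until it hangs nearly straight down, leaving the bar closed. Only push and press with the fingers: the board is never lifted off the bed, and the flap is not bent before the bar is closed. Leave the label bundle, marker, tape roll and glue stick beside the folder where they are.

Things in the scene. Friction and masses are not known exactly. Their poses are not given: they have to be found in the camera images.
- folder: Bench folder fixed to the table: low grey housing, light grey bed 300 (x) x 260 (y) mm, its top 60 mm above the table. Origin: at table height under the bed's middle; z up; front edge at y = -130 mm (4 mm radius; the housing below is 3 mm further back). Dark 10 mm scale marks along both sides. Hinge brackets stand 22 mm above the bed at x = +-132, y = 0.
- folder_edge (a point): Middle of the bed's front edge, at bed-top height; axes as the folder's (x along the edge, -y straight out over the edge, z up).
- clamp (a joint): Angle (rad) of the clamp frame: a bar 276 mm long, 24 wide, parallel to the front edge, on two arms hinged at the brackets, axis 69 mm above the table. 0.45 to 0.7 at the start (raised, the board passes below it); 0 fully closed. A sprung rubber strip under it meets the board at 0.03. Stiff hinge, stays where left; 2 N down on the bar moves it, 6 to 9 N closes it.
- clamp_bar (a point): Top of the black rubber press pad (80 x 22 mm) in the middle of the clamp bar, 105 mm from the hinge axis and 11 mm above the frame's own plane. Closed, it is 25 mm behind the front edge and 80 mm above the table; raised it lies up to 32 mm further back.
- board: Loose brown corrugated board flat on the bed, 190 mm wide (x), 7 thick, about 0.17 kg. Origin: underside, middle of the score line; main panel to y = +110 mm, flap to y = -40; z up. Starts wholly on the bed, 8 to 45 mm short of the front edge, turned up to 0.12 rad. Slides when its back edge is pushed with fingertips low on the bed; two open fingers square it.
- board_score (a point): Middle of the score line (the narrow groove across the board, where the flap bends), underside; axes as the board's.
- board_back (a point): Middle of the board's straight back edge, underside; pushed here.
- flap (a joint): Angle (rad) of the flap: 0 flat in line with the board, grows as it bends downward, 1.57 straight down. It needs about 2 to 3 N at its middle and stays where it is left.
- flap_mid (a point): Middle of the top of the flap (190 x 40 mm), 20 mm from the score.
- label_bundle: Bystander: banded bundle of white labels, 48 x 72 x 17 mm, on the table before the front edge; origin under its middle.
- marker: Bystander: black and white felt marker lying on the table, 128 mm long; origin under its middle.
- tape_roll: Bystander: tan roll of tape lying flat, 92 mm across, 25 mm high; origin under its middle.
- glue_stick: Bystander: standing glue stick, 28 mm across, 94 mm high; origin under its middle.
Not all that is in view belongs to the job. Several things have the shape of the board; the one meant has the colours described above.

How it is judged:
By the outcome, as a careful person would: the job done as asked, in the order asked, and still so for the second after the job is handed in, with the robot touching nothing.
It also fails if it takes over 58 s, if anything falls off the work surface, if the arm or the gripper's body presses on something with over 40 N, if the wrist force passes 120 N, or if a joint passes its speed limit or range.

## Robot

A 6-joint arm with a two-finger parallel gripper is mounted at the origin on the work surface; the furniture and walls round the work are solid. World frame = base frame: x ahead of the robot, y to its left, z up, the work surface at z = 0. Lengths are in mm, angles in rad, forces in N, time in s.
With the tool pointing down it reaches from about 275 to 750 mm from the base axis. Payload 10.2 kg.
Tool frame: the origin (TCP) lies on the front face of the gripper's body, between the roots of the fingers; the fingertips stand 73 mm ahead of it and the grasp point (between the pads) lies 54 mm ahead of it; z points along the fingers, y is the line along which they close (so a half turn about z gives the same grasp; the last joint's range is limited). The gripper opens to 85 mm and grips with 20 to 120 N. Pads are 22 mm wide; open, the fingers measure 114 mm over their backs; the gripper's body (76 mm by 85 mm) begins 54 mm behind the grasp point. The pads swing forward as they close: fully open they stand 13 mm farther back than shut.
Start: joints at [-1.334, 0.313, 1.498, -0, 1.331, -0.223], TCP at [232.968, -470.487, 303.894] pointing down, gripper open.
Joint ranges: [-2.94, 2.94], [-0.97, 2.17], [0.19, 2.56], [-1.23, 4.37], [0.02, 3.11], [-2.88, 2.88]. Speed limits (rad/s): [2.39, 2.39, 3.01, 3.14, 3.14, 3.14].

## Interface

Orientations are given as a unit quaternion [w, x, y, z].
In Python, from rig import * gives the robot as it stands.
- The arm moves only by the tool step_arm, never from a script. Its argument "plan" is a list of rows, each an object with "offset": the shift along the tool's x, y, z in cm, a list of three; "rot": the turn, a rotation vector about the tool's x, y, z in degrees, a list of three; "gripper": the finger opening in cm, from 0 to 8.54. In form: [{"offset": [x, y, z], "rot": [wx, wy, wz], "gripper": gripper}, ...]. A call has 1 to 12 rows; each row is the pose to reach, as a shift and turn from the pose commanded when the call began, along the tool's axes at that moment; what a row does not reach only later rows make up. A row lasts 1/10 s, in which the tool goes at most 50 mm and 8.59 degrees, less where a joint would pass 70% of its speed; a pose out of reach is approached as far as the arm can. A call with a gripper value outside its range is refused whole. The fingers move at their own pace and stop on an object; "squeeze" is the grip in N (left out, the last holds). Time passes only in rows, so rows that repeat a pose let the fingers close. It gives the time, the measured TCP pose, the force, the opening and the grip force at its end, in the units of the state.
- sense(): the state, without advancing time (a new reading comes with each control period).
- capture(name): name is "scene" or "top" or "wrist"; returns a dict with "color" (420x560x3 uint8, red, green, blue), "depth" (420x560 float32, mm along the optical axis (not along the pixel's ray), 0 where there is no reading), "vertical_fov" (degrees; the focal length in pixels is half the picture's height over the tangent of half this angle, whatever the lens; pixels are square), "cx", "cy" (the principal point, pixels), "rvec" (rotation vector, rad) and "tvec" (3), from world to camera coordinates, as OpenCV has them; the wrist camera has in their place "mount" (4x4, takes a point from camera to tool coordinates, whose origin is the TCP and whose axes are the flange's). Camera axes: x right, y down, z forward; pixel columns grow to the right and rows downward; lengths in mm; the calibration is good to about 2 mm. A picture is of the moment at which its call begins: read the wrist's pose just before it.
- finish_job(): hands the job in; it is judged then, once.
The state is a dict: "time_s": time; "joints": joint angles; "dq": joint speeds; "tau": joint torques, N m; "eef_pos": TCP position; "ee_rot": TCP orientation; "force": force on the tool from outside, world axes, zero at the start; "wrist_torque": the same for the moment, N m; "grip_width": opening from 0.0 (shut) to 1.0 (fully open); "grip_force": force on a finger pad.
Only numpy, scipy, OpenCV 4.12 (cv2) and the standard library are available. Lean on these libraries where they do the work, as an engineer would, in place of code of your own. Each camera call takes 0.05 s, during which the arm holds its last target. There are 200 camera calls.

## Working session

There is one attempt and no reset: what is moved stays moved. The work goes in short steps, Python scripts to look and compute and a tool call to move; the robot and the scene stay as the last step left them, time stands still between calls to the robot, and variables do not carry over. Pictures are saved under pics/ and viewed, at most 10 in all, crops included, and the job is handed in when it is done.

Besides the shell and the picture viewer there is one more tool, called after "Request:" in YAML: its name, and indented under it one key for each argument. step_arm: Moves the arm, as the interface text tells. Its arguments: {"type":"object","properties":{"plan":{"type":"array"},"squeeze":{"type":"number"}},"required":["plan"]}

```bash
mkdir -p pics
cat > h.py <<'E'
from rig import *
import numpy as np, cv2
def snap(cam,fn):
    s=sense(); c=capture(cam); c['s']=s
    cv2.imwrite('pics/'+fn+'.png',c['color'][...,::-1]); 
    import pickle; pickle.dump(c,open('pics/'+fn+'.pkl','wb')); return c
def load(fn):
    import pickle; return pickle.load(open('pics/'+fn+'.pkl','rb'))
def cam2world(c):
    if 'mount' in c:
        from scipy.spatial.transform import Rotation as R
        T=np.eye(4); q=c['s']['ee_rot']; T[:3,:3]=R.from_quat([q[1],q[2],q[3],q[0]]).as_matrix(); T[:3,3]=c['s']['eef_pos']
        return T@np.array(c['mount'])
    M=np.eye(4); M[:3,:3]=cv2.Rodrigues(np.array(c['rvec'],float))[0]; M[:3,3]=np.ravel(c['tvec']); return np.linalg.inv(M)
def pts(c):
    h,w=c['depth'].shape; f=h/2/np.tan(np.radians(c['vertical_fov'])/2)
    v,u=np.mgrid[:h,:w]; d=c['depth']
    P=np.stack([(u-c['cx'])/f*d,(v-c['cy'])/f*d,d,np.ones_like(d)],-1)@cam2world(c).T
    return P[...,:3]
E
python3 -c "
from h import *
a=snap('scene','s0');b=snap('top','t0')
cv2.imwrite('pics/both.png',np.vstack([a['color'],b['color']])[...,::-1][:, :])
s=sense();print(s)
"
```

```text
{'time_s': 0.1, 'joints': array([-1.33438176e+00,  3.13396569e-01,  1.49833565e+00,  1.19327766e-05,
        1.33099747e+00, -2.23395937e-01]), 'dq': array([-0.00067396, -0.00252337, -0.00157806, -0.00069335, -0.0005093 ,
       -0.00046006]), 'tau': array([ 2.29909361e-03, -4.12902582e+01, -2.60140389e+01, -2.89976197e-04,
        3.00653410e-03,  1.09917562e-05]), 'eef_pos': array([ 232.94329014, -470.33709893,  303.40055053]), 'ee_rot': array([-5.68543534e-04,  9.73688157e-01,  2.27883850e-01,  2.09409973e-06]), 'force': array([-0.68051923, -0.36321001, -0.10666858]), 'wrist_torque': array([-0.00869571, -0.01472709,  0.01915255]), 'grip_force': 0.0, 'grip_width': 1.002470319705452}
```

View pics/s0.png

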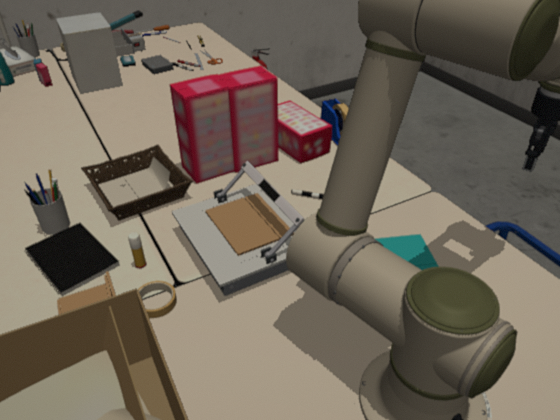

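View pics/t0.png

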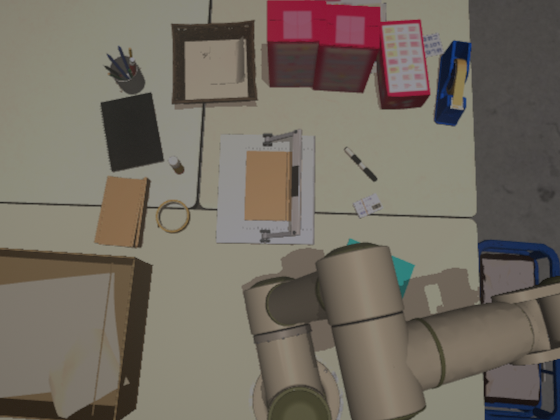

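The scene and top views agree. The folder sits at top-view px (266,188), with the brown grooved board on its bed at (268,185) and the raised bar at (296,182). There are three board-shaped things: the brown one on the bed at (268,185), a brown one on the table at (122,212) and a teal one at (380,270). The one on the bed fits the description, so I'll enlarge that area to confirm and measure it.

```bash
python3 -c "
from h import *
c=load('t0');P=pts(c)
cv2.imwrite('pics/crop.png',cv2.resize(c['color'][115:260,200:400,::-1],None,fx=4,fy=4,interpolation=cv2.INTER_CUBIC))
z=P[...,2];hsv=cv2.cvtColor(c['color'],cv2.COLOR_RGB2HSV)
roi=np.zeros(z.shape,bool);roi[115:260,200:330]=1
def rect(m,n):
    r=cv2.minAreaRect(P[m][:,:2].astype(np.float32));print(n,m.sum(),r,np.median(z[m]));print(cv2.boxPoints(r).round(1).tolist())
brown=roi&(hsv[...,1]>80)&(z>50)&(z<80)
brown=cv2.morphologyEx(brown.astype(np.uint8),cv2.MORPH_OPEN,np.ones((3,3)))>0
rect(brown,'board');rect(roi&(z>52)&(z<72),'bed')
rect(roi&(z>100),'bar')
for p in [(296,182),(294,182),(268,139),(265,236)]: print(p,P[p[1],p[0]].round(1))
# bystanders
for n,p in dict(label=(367,206),marker=(360,164),glue=(176,164),red1=(345,60),red2=(404,65),box=(240,70)).items(): print(n,P[p[1],p[0]].round())
"
```

```text
board 3090 ((551.8697509765625, 89.48023223876953), (189.97206115722656, 122.93971252441406), 0.7392947673797607) 66.14483691639316
[[456.1000061035156, 149.6999969482422], [457.70001220703125, 26.799999237060547], [647.5999755859375, 29.200000762939453], [646.0999755859375, 152.1999969482422]]
bed 9042 ((544.6300048828125, 93.80245971679688), (301.49505615234375, 260.3598327636719), 0.7379342317581177) 61.2033031055372
[[392.20001220703125, 222.0], [395.6000061035156, -38.29999923706055], [697.0, -34.400001525878906], [693.7000122070312, 225.89999389648438]]
bar 1235 ((452.23309326171875, 26.306541442871094), (463.6699523925781, 81.42063903808594), 5.5323662757873535) 143.88333344199054
[[217.60000610351562, 44.5], [225.39999389648438, -36.599998474121094], [686.9000244140625, 8.100000381469727], [679.0999755859375, 89.19999694824219]]
(296, 182) [542.3  16.8 147.6]
(294, 182) [542.4  21.9 146.6]
(268, 139) [677.1  94.6  75.7]
(265, 236) [411.5  92.   79.8]
label [ 512. -182.   23.]
marker [ 633. -164.   14.]
glue [595. 336.  87.]
red1 [853. -98. 202.]
red2 [ 891. -270.  106.]
box [900. 186.  23.]
```

View pics/crop.png

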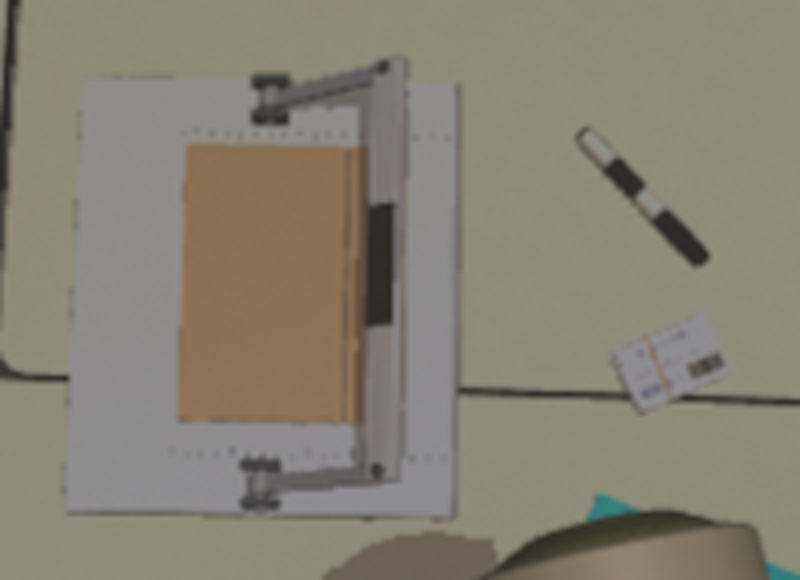

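The crop confirms it: an orange-brown board with a groove at crop x≈350 lies flat on the light bed, its back edge at crop x≈183, and the bar with its black pad at (380,262) is above the flap. Next I'll refine the edge lines and work out a move to a wrist view.

```bash
cat >> h.py <<'E'
from scipy.spatial.transform import Rotation as R
def rel(p,yaw=None,pitch=0,s=None):
    """target TCP pos (world), yaw of tool y from world x (rad), tool down, -> offset cm, rot deg (from measured pose)"""
    s=s or sense();q=s['ee_rot'];A=R.from_quat([q[1],q[2],q[3],q[0]])
    off=A.inv().apply(np.array(p)-s['eef_pos'])/10
    c,n=np.cos(yaw),np.sin(yaw)
    B=R.from_matrix(np.array([[-n,c,0],[c,n,0],[0,0,-1.]]).T.T if 0 else np.column_stack([[-n,c,0],[c,n,0],[0,0,-1.]]))
    B=B*R.from_euler('y',pitch,degrees=True)
    print('off',off.round(2),'rot',(A.inv()*B).as_rotvec(degrees=True).round(1))
E
python3 -c "
from h import *
c=load('t0');P=pts(c);z=P[...,2]
w=capture('wrist');print(np.array(w['mount']).round(2),w['vertical_fov'])
hsv=cv2.cvtColor(c['color'],cv2.COLOR_RGB2HSV)
def line(u0,u1,cond,last,name):
    Q=[]
    for v in range(u0,u1):
        us=[u for u in range(205,330) if cond(v,u)]
        if us: Q.append(P[v,us[-1] if last else us[0],:2])
    Q=np.array(Q);k,b=np.polyfit(Q[:,0],Q[:,1],1);r=Q[:,1]-k*Q[:,0]-b;g=abs(r)<3;k,b=np.polyfit(Q[g,0],Q[g,1],1)
    print(name,'slope',k.round(4),'y at 546',(k*546+b).round(1),g.sum(),len(g))
line(155,218,lambda v,u:hsv[v,u,1]>80 and 55<z[v,u]<80,0,'back')
line(140,240,lambda v,u:52<z[v,u]<72,1,'front edge')
line(140,240,lambda v,u:52<z[v,u]<72,0,'bed back')
line(150,215,lambda v,u:120<z[v,u]<160,0,'bar back')
line(150,215,lambda v,u:120<z[v,u]<160,1,'bar front')
rel([550,110,330],0.013)
"
```

```text
[[ -0.    -0.95  -0.32  82.15]
 [  1.    -0.    -0.     0.88]
 [  0.    -0.32   0.95 -70.6 ]
 [  0.     0.     0.     1.  ]] 58.9926639845507
back slope 0.008 y at 546 148.9 63 63
front edge slope 0.0113 y at 546 -34.6 100 100
bed back slope 0.0141 y at 546 222.1 99 100
bar back slope 0.0123 y at 546 26.2 65 65
bar front slope 0.0176 y at 546 4.4 65 65
off [ 54.17 -37.94  -2.6 ] rot [ -0.   -0.  -64.4]
```

Request:
step_arm:
  plan:
    - {"offset":[46.3,-22.8,-0.7],"rot":[0,0,-64.4],"gripper":8.5}
    - {"offset":[46.3,-22.8,-0.7],"rot":[0,0,-64.4],"gripper":8.5}
    - {"offset":[46.3,-22.8,-0.7],"rot":[0,0,-64.4],"gripper":8.5}
    - {"offset":[46.3,-22.8,-0.7],"rot":[0,0,-64.4],"gripper":8.5}
    - {"offset":[46.3,-22.8,-0.7],"rot":[0,0,-64.4],"gripper":8.5}
    - {"offset":[46.3,-22.8,-0.7],"rot":[0,0,-64.4],"gripper":8.5}
    - {"offset":[46.3,-22.8,-0.7],"rot":[0,0,-64.4],"gripper":8.5}
    - {"offset":[46.3,-22.8,-0.7],"rot":[0,0,-64.4],"gripper":8.5}
    - {"offset":[46.3,-22.8,-0.7],"rot":[0,0,-64.4],"gripper":8.5}
    - {"offset":[46.3,-22.8,-0.7],"rot":[0,0,-64.4],"gripper":8.5}
    - {"offset":[46.3,-22.8,-0.7],"rot":[0,0,-64.4],"gripper":8.5}
    - {"offset":[46.3,-22.8,-0.7],"rot":[0,0,-64.4],"gripper":8.5}

```text
time_s: 1.35
eef_pos: [547.4, -59.1, 310.3]
ee_rot: [-0.0, 0.701, 0.713, -0.0]
force: [0.2, 0.5, -0.2]
grip_width: 1.0
grip_force: 0.0
```

Request:
step_arm:
  plan:
    - {"offset":[0,0,0],"rot":[0,0,0],"gripper":8.5}
    - {"offset":[0,0,0],"rot":[0,0,0],"gripper":8.5}

```text
time_s: 1.55
eef_pos: [546.1, -61.9, 310.9]
ee_rot: [-0.0, 0.703, 0.711, -0.0]
force: [-0.4, -0.6, -0.2]
grip_width: 0.993
grip_force: 0.0
```

```bash
python3 -c "
from h import *
c=snap('wrist','w1');s=c['s'];print(s['time_s'],s['eef_pos'],s['ee_rot']);P=pts(c)
"
```

```text
1.55 [546.13998814 -61.89327507 310.9217479 ] [-3.62355078e-05  7.03073396e-01  7.11117271e-01 -1.58933581e-04]
```

View pics/w1.png

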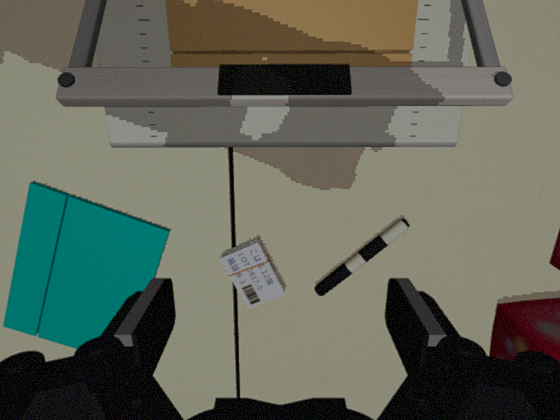

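The wrist view shows the front edge along rows 142–147 for columns 110–460, the score groove at row 51 for columns 172–412, and the bar at rows 67–105. I'll fit both lines using known heights.

```bash
cat >> h.py <<'E'
def ray(c,u,v,z):
    h=c['depth'].shape[0]; f=h/2/np.tan(np.radians(c['vertical_fov'])/2); T=cam2world(c)
    u,v=np.broadcast_arrays(np.array(u,float),np.array(v,float))
    d=np.stack([(u-c['cx'])/f,(v-c['cy'])/f,np.ones_like(u)],-1)@T[:3,:3].T
    return T[:3,3]+d*((z-T[2,3])/d[...,2])[...,None]
def rowline(c,cols,r0,r1,z,mode,name,ch=1,thr=4):
    g=cv2.GaussianBlur(c['color'][...,ch],(0,0),1).astype(float)
    D=np.diff(g,axis=0); cols=np.array(list(cols))
    rows=[]
    for u in cols:
        seg={'up':-D[r0:r1,u],'dn':D[r0:r1,u],'min':-g[r0:r1,u]}[mode]
        rows.append(r0+np.argmax(seg)+(0.5 if mode!='min' else 0))
    Q=ray(c,cols,np.array(rows),z)
    k,b=np.polyfit(Q[:,0],Q[:,1],1)
    for _ in range(4):
        r=Q[:,1]-k*Q[:,0]-b;G=abs(r)<max(1.2,2*np.median(abs(r)));k,b=np.polyfit(Q[G,0],Q[G,1],1)
    print(name,'slope %.4f y@546 %.1f'%(k,k*546+b),G.sum(),len(G),'rows',np.median(rows),'x',Q[:,0].min().round(),Q[:,0].max().round())
    return k,b
E
python3 -c "
from h import *
c=load('w1');g=c['color'];P=pts(c)
print(g[136:154,150].tolist()); print(P[[120,135,140],[150,150,150]].round(1), P[[40,45],[200,400]].round(1), 'pad',P[78,[230,285,340]].round(1),'label',P[265,255].round(1))
for m in ('up','dn'): rowline(c,range(120,450,3),136,154,60,m,'front '+m)
rowline(c,range(185,405,3),44,60,67,'min','score')
rel([546,192,250],0.0125)
"
```

```text
[[118, 123, 116], [135, 135, 131], [144, 147, 140], [142, 146, 137], [137, 142, 132], [141, 146, 138], [130, 128, 123], [120, 120, 118], [109, 108, 105], [100, 93, 97], [82, 82, 80], [105, 106, 93], [135, 133, 117], [143, 144, 126], [140, 141, 121], [139, 141, 120], [138, 140, 120], [140, 141, 123]]
[[436.6 -11.9  59.6]
 [435.6 -24.4  60.6]
 [435.1 -28.7  60.2]] [[484.3  49.9  69. ]
 [639.5  48.2  67.6]] pad [[516.3  21.6 145.6]
 [549.3  22.  146.4]
 [582.3  22.4 145.8]] label [ 521.3 -169.6   17.3]
front up slope 0.0138 y@546 -29.4 105 110 rows 142.5 x 409.0 691.0
front dn slope 0.0136 y@546 -33.3 104 110 rows 146.5 x 408.0 692.0
score slope 0.0137 y@546 42.3 72 74 rows 52.0 x 472.0 643.0
off [25.39  0.27  6.09] rot [-0.   0.  -0.1]
```

Request:
step_arm:
  plan:
    - {"offset":[24.7,0.8,11.1],"rot":[0,0,-0.14],"gripper":8.5}
    - {"offset":[24.7,0.8,11.1],"rot":[0,0,-0.14],"gripper":8.5}
    - {"offset":[24.7,0.8,11.1],"rot":[0,0,-0.14],"gripper":8.5}
    - {"offset":[24.7,0.8,11.1],"rot":[0,0,-0.14],"gripper":8.5}
    - {"offset":[24.7,0.8,11.1],"rot":[0,0,-0.14],"gripper":8.5}
    - {"offset":[24.7,0.8,11.1],"rot":[0,0,-0.14],"gripper":8.5}
    - {"offset":[24.7,0.8,14.5],"rot":[0,0,-0.14],"gripper":8.5}
    - {"offset":[24.7,0.8,16.6],"rot":[0,0,-0.14],"gripper":8.5}
    - {"offset":[24.7,0.8,16.6],"rot":[0,0,-0.14],"gripper":8.5}
    - {"offset":[24.7,0.8,16.6],"rot":[0,0,-0.14],"gripper":8.5}

```text
time_s: 2.6
eef_pos: [551.9, 185.6, 145.8]
ee_rot: [0.0, 0.702, 0.712, 0.0]
force: [0.0, 0.5, 0.2]
grip_width: 0.998
grip_force: 0.0
```

```bash
python3 -c "
from h import *
c=snap('wrist','w2');s=c['s'];print(s['time_s'],s['eef_pos'],s['ee_rot'],s['force'])
"
```

```text
2.6 [551.91563417 185.62547534 145.77083748] [2.34803319e-04 7.02052610e-01 7.12124996e-01 2.61413556e-04] [0.03293496 0.54392649 0.20781983]
```

View pics/w2.png

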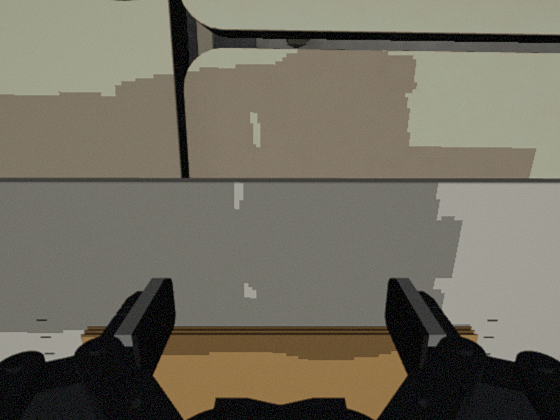

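The board's back edge runs along rows 327–334 for columns 85–475, and both open fingertips (150,280) and (405,280) stand behind it over the bare bed. I'll measure the back edge and the tip height.

```bash
python3 -c "
from h import *
c=load('w2');P=pts(c)
print(c['color'][318:345,280].tolist())
rowline(c,range(190,370,3),320,331,60,'up','bottom')
rowline(c,range(190,370,3),329,345,67,'dn','top')
for p in [(283,160),(290,155),(283,400),(290,405),(285,168),(285,392)]: print(p,P[p].round(1))
T=np.linalg.inv(cam2world(c));m=(P[...,2]<110)&(P[...,2]>63);m[:,:100]=0;m[:,470:]=0;m[325:]=0
Q=P[m];print(len(Q),Q.min(0),Q.max(0))
for r in range(270,330,8): print(r,[P[r,u].round(0).tolist() for u in (140,150,165,405)])
"
```

```text
[[122, 116, 109], [112, 113, 101], [115, 113, 105], [118, 114, 104], [117, 115, 106], [114, 112, 102], [119, 117, 107], [114, 115, 107], [76, 73, 58], [87, 66, 38], [78, 60, 31], [54, 41, 27], [56, 43, 29], [100, 80, 47], [89, 66, 43], [55, 43, 23], [44, 30, 12], [98, 72, 43], [105, 83, 45], [109, 85, 56], [105, 83, 49], [104, 80, 53], [101, 76, 36], [101, 78, 44], [101, 79, 41], [104, 78, 47], [108, 84, 49]]
bottom slope 0.0128 y@546 152.2 60 60 rows 325.5 x 509.0 597.0
top slope 0.0128 y@546 152.3 60 60 rows 334.5 x 510.0 595.0
(283, 160) [507.9 195.   93.5]
(290, 155) [508.  195.7  99.6]
(283, 400) [597.2 197.1  95.1]
(290, 405) [597.4 197.3 100.2]
(285, 168) [510.3 193.4  92. ]
(285, 392) [595.3 194.6  92.3]
3217 [496.11741529 174.41102249  85.611249  ] [609.0959371  197.91982185 109.9912218 ]
270 [[488.0, 183.0, 61.0], [492.0, 183.0, 61.0], [499.0, 183.0, 60.0], [612.0, 184.0, 60.0]]
278 [[487.0, 178.0, 60.0], [492.0, 178.0, 60.0], [509.0, 196.0, 91.0], [601.0, 197.0, 91.0]]
286 [[486.0, 174.0, 60.0], [506.0, 196.0, 98.0], [510.0, 195.0, 95.0], [598.0, 197.0, 97.0]]
294 [[503.0, 195.0, 102.0], [507.0, 195.0, 101.0], [510.0, 192.0, 96.0], [597.0, 197.0, 102.0]]
302 [[505.0, 196.0, 107.0], [509.0, 196.0, 108.0], [510.0, 189.0, 98.0], [595.0, 197.0, 108.0]]
310 [[507.0, 195.0, 111.0], [510.0, 195.0, 111.0], [511.0, 187.0, 99.0], [595.0, 194.0, 108.0]]
318 [[509.0, 196.0, 117.0], [510.0, 193.0, 113.0], [510.0, 183.0, 99.0], [596.0, 191.0, 108.0]]
326 [[510.0, 196.0, 120.0], [510.0, 191.0, 113.0], [510.0, 181.0, 100.0], [595.0, 190.0, 111.0]]
```

Request:
step_arm:
  plan:
    - {"offset":[0,0,1.2],"rot":[0,0,0],"gripper":8.5}
    - {"offset":[0,0,2.2],"rot":[0,0,0],"gripper":8.5}
    - {"offset":[0,0,2.2],"rot":[0,0,0],"gripper":8.5}
    - {"offset":[0,0,2.2],"rot":[0,0,0],"gripper":8.5}

```text
time_s: 3.05
eef_pos: [551.5, 186.3, 122.7]
ee_rot: [-0.0, 0.702, 0.713, -0.0]
force: [0.0, -0.3, -0.1]
grip_width: 0.995
grip_force: 0.0
```

Request:
step_arm:
  plan:
    - {"offset":[-1.0,0,0],"rot":[0,0,0],"gripper":8.5}
    - {"offset":[-1.8,0,0],"rot":[0,0,0],"gripper":8.5}
    - {"offset":[-2.3,0,0],"rot":[0,0,0],"gripper":8.5}
    - {"offset":[-2.8,0,0],"rot":[0,0,0],"gripper":8.5}
    - {"offset":[-3.5,0,0],"rot":[0,0,0],"gripper":8.5}
    - {"offset":[-4.2,0,0],"rot":[0,0,0],"gripper":8.5}
    - {"offset":[-4.9,0,0],"rot":[0,0,0],"gripper":8.5}
    - {"offset":[-5.6,0,0],"rot":[0,0,0],"gripper":8.5}
    - {"offset":[-6.3,0,0],"rot":[0,0,0],"gripper":8.5}
    - {"offset":[-7.0,0,0],"rot":[0,0,0],"gripper":8.5}

```text
time_s: 4.05
eef_pos: [552.6, 115.9, 123.0]
ee_rot: [0.0, 0.702, 0.713, 0.0]
force: [1.0, 2.9, 2.5]
grip_width: 0.992
grip_force: 1.3
```

Request:
step_arm:
  plan:
    - {"offset":[-0.6,0,0],"rot":[0,0,0],"gripper":8.5}
    - {"offset":[-1.1,0,0],"rot":[0,0,0],"gripper":8.5}
    - {"offset":[-1.5,0,0],"rot":[0,0,0],"gripper":8.5}
    - {"offset":[-1.8,0,0],"rot":[0,0,0],"gripper":8.5}
    - {"offset":[-2.0,0,0],"rot":[0,0,0],"gripper":8.5}
    - {"offset":[-2.0,0,0],"rot":[0,0,0],"gripper":8.5}
    - {"offset":[-2.0,0,0],"rot":[0,0,0],"gripper":8.5}

```text
time_s: 4.75
eef_pos: [552.7, 96.2, 122.7]
ee_rot: [-0.0, 0.702, 0.713, -0.0]
force: [0.0, 0.4, 0.3]
grip_width: 0.997
grip_force: 0.0
```

```bash
python3 -c "
from h import *
c=snap('wrist','w3');s=c['s'];print(s['time_s'],s['eef_pos'],s['ee_rot'],s['force'])
"
```

```text
4.75 [552.74636025  96.24274986 122.66363721] [-5.33765761e-05  7.01574544e-01  7.12595986e-01 -3.43073894e-04] [0.04274557 0.3951044  0.32893126]
```

View pics/w3.png

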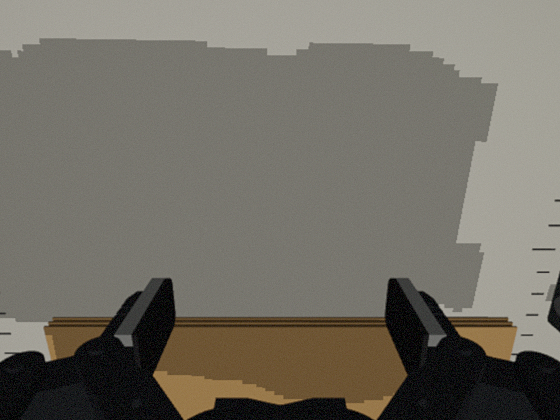

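The board's back edge is now at rows 317–326, square against both fingers. I'll measure what is left to the target of y = 76.4.

```bash
python3 -c "
from h import *
c=load('w3')
print(c['color'][310:332,280,0].tolist())
rowline(c,range(190,370,3),311,322,60,'up','bottom')
rowline(c,range(190,370,3),320,336,67,'dn','top')
"
```

```text
[116, 118, 116, 117, 123, 122, 112, 74, 86, 92, 53, 52, 89, 106, 81, 44, 61, 92, 111, 111, 110, 112]
bottom slope 0.0151 y@546 84.2 60 60 rows 316.5 x 516.0 590.0
top slope 0.0151 y@546 84.3 60 60 rows 326.5 x 518.0 589.0
```

Request:
step_arm:
  plan:
    - {"offset":[-0.3,0,0],"rot":[0,0,0],"gripper":8.5}
    - {"offset":[-0.5,0,0],"rot":[0,0,0],"gripper":8.5}
    - {"offset":[-0.7,0,0],"rot":[0,0,0],"gripper":8.5}
    - {"offset":[-0.8,0,0],"rot":[0,0,0],"gripper":8.5}
    - {"offset":[-0.8,0,0],"rot":[0,0,0],"gripper":8.5}
    - {"offset":[-0.8,0,0],"rot":[0,0,0],"gripper":8.5}

```text
time_s: 5.4
eef_pos: [553.0, 88.3, 123.0]
ee_rot: [0.0, 0.702, 0.713, 0.0]
force: [0.6, -0.1, 0.5]
grip_width: 0.994
grip_force: 0.0
```

```bash
python3 -c "
from h import *
c=snap('wrist','w4');s=c['s'];print(s['time_s'],s['eef_pos'],s['ee_rot'],s['force'])
rowline(c,range(190,370,3),309,322,60,'up','bottom')
rowline(c,range(190,370,3),320,336,67,'dn','top')
"
```

```text
5.4 [553.04323812  88.31592767 122.95753104] [7.77218818e-05 7.01651872e-01 7.12519925e-01 3.54443952e-06] [ 0.59341815 -0.13491874  0.47680941]
bottom slope 0.0146 y@546 76.5 60 60 rows 315.5 x 516.0 591.0
top slope 0.0144 y@546 76.2 60 60 rows 326.5 x 518.0 589.0
```

Measured at 76.3–76.5 against the target of 76.4. I'll lift clear and check score against edge from the front.

Request:
step_arm:
  plan:
    - {"offset":[2,0,0],"rot":[0,0,0],"gripper":8.5}
    - {"offset":[2,0,-4],"rot":[0,0,0],"gripper":8.5}
    - {"offset":[2,0,-9],"rot":[0,0,0],"gripper":8.5}
    - {"offset":[2,0,-14],"rot":[0,0,0],"gripper":8.5}
    - {"offset":[0,0,-18.7],"rot":[0,0,0],"gripper":8.5}
    - {"offset":[-5,0,-18.7],"rot":[0,0,0],"gripper":8.5}
    - {"offset":[-10,0,-18.7],"rot":[0,0,0],"gripper":8.5}
    - {"offset":[-15,0,-18.7],"rot":[0,0,0],"gripper":8.5}
    - {"offset":[-16.5,0,-18.7],"rot":[0,0,0],"gripper":8.5}
    - {"offset":[-16.5,0,-18.7],"rot":[0,0,0],"gripper":8.5}
    - {"offset":[-16.5,0,-18.7],"rot":[0,0,0],"gripper":8.5}
    - {"offset":[-16.5,0,-18.7],"rot":[0,0,0],"gripper":8.5}

```text
time_s: 6.65
eef_pos: [555.6, -75.1, 310.0]
ee_rot: [-0.0, 0.701, 0.713, 0.0]
force: [-0.1, 0.4, -0.4]
grip_width: 0.998
grip_force: 0.0
```

```bash
python3 -c "
from h import *
c=snap('wrist','w5');s=c['s'];print(s['time_s'],s['eef_pos'],s['ee_rot'],s['force'])
"
```

```text
6.65 [555.62191144 -75.10627458 309.95708994] [-6.87982328e-05  7.00978010e-01  7.13182877e-01  9.83145637e-05] [-0.09221367  0.359871   -0.40962168]
```

View pics/w5.png

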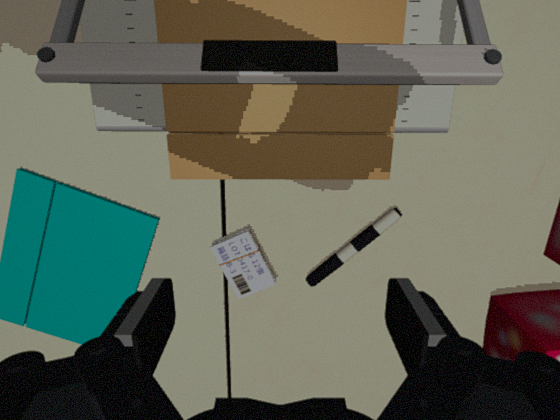

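The board has its groove at row 132 (cols 168–392) and the front edge shows at rows 126–132 on either side, with only the flap (rows 133–178) overhanging. I'll measure the difference, plus the pad.

```bash
python3 -c "
from h import *
c=load('w5');P=pts(c)
print(c['color'][122:140,130,0].tolist(),c['color'][122:140,280,0].tolist())
rowline(c,list(range(100,158,2))+list(range(402,446,2)),122,137,57,'dn','front')
rowline(c,range(180,385,3),127,138,67,'min','score')
rowline(c,range(180,385,3),170,190,67,'up','flap edge',ch=0); rowline(c,range(180,385,3),170,190,67,'dn','flap edge dn',ch=2)
print('pad',P[[44,55,66],[270,270,270]].round(1),P[55,[206,333]].round(1)); print('bar',P[60,[100,440]].round(1))
print('board sides',P[155,[168,172,388,391]].round(1))
"
```

```text
[141, 143, 141, 141, 124, 116, 107, 97, 79, 106, 140, 140, 139, 142, 140, 139, 140, 140] [144, 144, 111, 91, 93, 97, 92, 94, 96, 78, 67, 86, 87, 94, 97, 96, 98, 93]
front slope 0.0127 y@546 -34.1 51 51 rows 131.5 x 401.0 698.0
score slope 0.0133 y@546 -33.3 67 69 rows 132.0 x 473.0 643.0
flap edge slope 0.0129 y@546 -67.6 54 69 rows 173.5 x 470.0 647.0
flap edge dn slope 0.0110 y@546 -73.1 61 69 rows 178.5 x 470.0 647.0
pad [[549.1  27.8 141.4]
 [549.3  21.5 145.7]
 [549.5  15.2 151.4]] [[512.   20.7 147.3]
 [586.1  22.  146.4]]
bar [[448.1  17.1 143.2]
 [649.6  20.4 145.4]]
board sides [[460.9 -54.   65.7]
 [465.1 -53.4  68.6]
 [648.3 -50.5  67.5]
 [651.  -50.6  66.9]]
```

The score is at y −33.3 and the edge at −34.1, both with slope 0.013, so it lies along the edge to within 1 mm. The two marker/label bystanders are undisturbed. Next I'll close the fingers above the pad.

Request:
step_arm:
  plan:
    - {"offset":[3,-0.5,0],"rot":[0,0,0],"gripper":0}
    - {"offset":[6,-0.5,0],"rot":[0,0,0],"gripper":0}
    - {"offset":[8.7,-0.5,3],"rot":[0,0,0],"gripper":0}
    - {"offset":[8.7,-0.5,6],"rot":[0,0,0],"gripper":0}
    - {"offset":[8.7,-0.5,7],"rot":[0,0,0],"gripper":0}
    - {"offset":[8.7,-0.5,7],"rot":[0,0,0],"gripper":0}
    - {"offset":[8.7,-0.5,7],"rot":[0,0,0],"gripper":0}
    - {"offset":[8.7,-0.5,7],"rot":[0,0,0],"gripper":0}
  squeeze: 20

```text
time_s: 7.5
eef_pos: [549.7, 10.0, 241.4]
ee_rot: [0.001, 0.702, 0.712, 0.001]
force: [0.8, 1.4, 0.5]
grip_width: 0.002
grip_force: 0.0
```

Request:
step_arm:
  plan:
    - {"offset":[0.6,0,0.8],"rot":[0,0,0],"gripper":0}
    - {"offset":[0.7,0,1.6],"rot":[0,0,0],"gripper":0}
    - {"offset":[0.3,0,2.3],"rot":[0,0,0],"gripper":0}
    - {"offset":[-0.2,0,3.0],"rot":[0,0,0],"gripper":0}
    - {"offset":[-0.6,0,3.7],"rot":[0,0,0],"gripper":0}
    - {"offset":[-1.0,0,4.4],"rot":[0,0,0],"gripper":0}
    - {"offset":[-1.3,0,5.1],"rot":[0,0,0],"gripper":0}
    - {"offset":[-1.5,0,5.8],"rot":[0,0,0],"gripper":0}
    - {"offset":[-1.7,0,6.5],"rot":[0,0,0],"gripper":0}
    - {"offset":[-1.9,0,7.1],"rot":[0,0,0],"gripper":0}

```text
time_s: 8.5
eef_pos: [549.3, -8.4, 168.0]
ee_rot: [-0.001, 0.702, 0.713, 0.0]
force: [0.3, 1.8, 1.6]
grip_width: 0.004
grip_force: 0.6
```

Request:
step_arm:
  plan:
    - {"offset":[-0.1,0,0.6],"rot":[0,0,0],"gripper":0}
    - {"offset":[-0.2,0,1.1],"rot":[0,0,0],"gripper":0}
    - {"offset":[-0.2,0,1.5],"rot":[0,0,0],"gripper":0}
    - {"offset":[-0.2,0,1.7],"rot":[0,0,0],"gripper":0}
    - {"offset":[-0.2,0,1.8],"rot":[0,0,0],"gripper":0}
    - {"offset":[-0.2,0,1.8],"rot":[0,0,0],"gripper":0}

```text
time_s: 9.1
eef_pos: [549.4, -10.8, 152.6]
ee_rot: [0.0, 0.701, 0.713, -0.0]
force: [-8.5, -1.9, 18.6]
grip_width: -0.001
grip_force: 9.3
```

The bar has bottomed out: tip at z≈79.6 against 80 for fully closed, with 18 N. I'll lift and check the bar and score numerically.

Request:
step_arm:
  plan:
    - {"offset":[0,0,-3],"rot":[0,0,0],"gripper":0}
    - {"offset":[-1,0,-8],"rot":[0,0,0],"gripper":0}
    - {"offset":[-4,0,-12],"rot":[0,0,0],"gripper":0}
    - {"offset":[-6.4,0,-15.8],"rot":[0,0,0],"gripper":0}
    - {"offset":[-6.4,0,-15.8],"rot":[0,0,0],"gripper":0}
    - {"offset":[-6.4,0,-15.8],"rot":[0,0,0],"gripper":0}
    - {"offset":[-6.4,0,-15.8],"rot":[0,0,0],"gripper":0}

```text
time_s: 9.8
eef_pos: [550.2, -74.0, 307.3]
ee_rot: [-0.001, 0.701, 0.713, -0.0]
force: [-0.8, 0.1, -0.1]
grip_width: -0.0
grip_force: 0.0
```

```bash
python3 -c "
from h import *
c=snap('wrist','w6');s=c['s'];print(s['time_s'],s['eef_pos'],s['ee_rot'],s['force'])
P=pts(c)
"
```

```text
9.8 [550.17291427 -73.97560562 307.34163442] [-1.31584770e-03  7.01441248e-01  7.12725899e-01 -4.85687372e-04] [-0.83548794  0.06674588 -0.05588352]
```

View pics/w6.png

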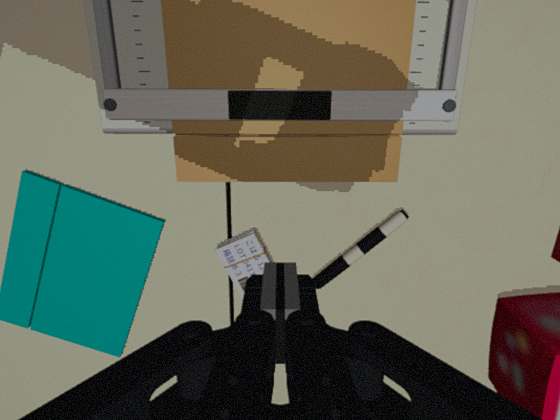

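The bar is down across rows 90–122, with the groove at row 134 level with the bed's edge (rows 128–134). The flap is flat at rows 136–181 and the bystanders haven't moved. Numeric check next.

```bash
python3 -c "
from h import *
c=load('w6');P=pts(c)
rowline(c,list(range(108,165,2))+list(range(408,453,2)),125,140,57,'dn','front')
rowline(c,range(185,395,3),129,141,67,'min','score')
rowline(c,range(185,395,3),174,192,67,'dn','flap edge dn',ch=2)
print('pad',P[104,[235,270,325]].round(1),'bar',P[104,[150,420]].round(1),'flap',P[160,[190,280,380]].round(1))
rel([551,-76,150],0.0137)
"
```

```text
front slope 0.0125 y@546 -34.1 52 52 rows 133.5 x 403.0 697.0
score slope 0.0164 y@546 -33.3 68 70 rows 135.0 x 471.0 643.0
flap edge dn slope 0.0159 y@546 -73.4 64 70 rows 181.5 x 469.0 647.0
pad [[514.9  -8.7  79.9]
 [542.1  -8.2  80.8]
 [584.5  -7.5  81.6]] bar [[448.2  -9.8  77.6]
 [659.2  -6.5  77.2]] flap [[474.3 -55.7  67.4]
 [550.5 -54.6  67. ]
 [635.4 -53.3  66.4]]
off [-0.23  0.12 15.73] rot [-0.2 -0.1  0.1]
```

Request:
step_arm:
  plan:
    - {"offset":[-0.2,0.1,5],"rot":[-0.2,-0.1,0.1],"gripper":0}
    - {"offset":[-0.2,0.1,10],"rot":[-0.2,-0.1,0.1],"gripper":0}
    - {"offset":[-0.2,0.1,14],"rot":[-0.2,-0.1,0.1],"gripper":0}
    - {"offset":[-0.2,0.1,15.5],"rot":[-0.2,-0.1,0.1],"gripper":0}
    - {"offset":[-0.2,0.1,15.5],"rot":[-0.2,-0.1,0.1],"gripper":0}
    - {"offset":[-0.2,0.1,15.5],"rot":[-0.2,-0.1,0.1],"gripper":0}

```text
time_s: 10.45
eef_pos: [551.7, -76.3, 154.1]
ee_rot: [0.002, 0.702, 0.712, 0.001]
force: [0.2, 0.7, 0.3]
grip_width: 0.003
grip_force: 0.0
```

Request:
step_arm:
  plan:
    - {"offset":[0.1,0,0.9],"rot":[0,0,0],"gripper":0}
    - {"offset":[0.1,0,1.5],"rot":[0,0,0],"gripper":0}
    - {"offset":[0.1,0,2.0],"rot":[0,0,0],"gripper":0}
    - {"offset":[0.15,0,2.5],"rot":[0,0,0],"gripper":0}
    - {"offset":[0.25,0,3.0],"rot":[0,0,0],"gripper":0}
    - {"offset":[0.4,0,3.5],"rot":[0,0,0],"gripper":0}
    - {"offset":[0.75,0,4.0],"rot":[0,0,0],"gripper":0}
    - {"offset":[1.1,0,4.4],"rot":[0,0,0],"gripper":0}
    - {"offset":[1.5,0,4.7],"rot":[0,0,0],"gripper":0}
    - {"offset":[1.9,0,4.9],"rot":[0,0,0],"gripper":0}
    - {"offset":[1.9,0,4.9],"rot":[0,0,0],"gripper":0}

```text
time_s: 11.55
eef_pos: [551.3, -57.0, 104.5]
ee_rot: [0.001, 0.702, 0.712, 0.001]
force: [-0.5, 0.4, 0.2]
grip_width: 0.0
grip_force: 0.0
```

Request:
step_arm:
  plan:
    - {"offset":[0.3,0,0.1],"rot":[0,0,0],"gripper":0}
    - {"offset":[0.5,0,0.2],"rot":[0,0,0],"gripper":0}
    - {"offset":[0.6,0,0.2],"rot":[0,0,0],"gripper":0}
    - {"offset":[0.6,0,0.2],"rot":[0,0,0],"gripper":0}

```text
time_s: 11.95
eef_pos: [551.4, -51.5, 102.8]
ee_rot: [0.002, 0.702, 0.712, 0.001]
force: [-0.7, 0.7, -0.5]
grip_width: -0.001
grip_force: 0.2
```

```bash
python3 -c "
from h import *
c=snap('wrist','w7');s=c['s'];print(s['time_s'],s['eef_pos'],s['force'])
"
```

```text
11.95 [551.35970365 -51.54903016 102.8259007 ] [-0.67793453  0.70480111 -0.52848064]
```

View pics/w7.png

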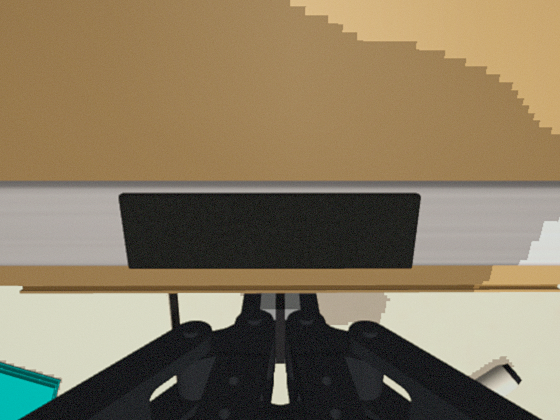

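The flap is folded out of sight below the edge at row 290, and the fingers are against it at (280,300). I'll nudge slightly further and feel for the stop.

Request:
step_arm:
  plan:
    - {"offset":[0.1,0,0],"rot":[0,0,0],"gripper":0}
    - {"offset":[0.2,0,0],"rot":[0,0,0],"gripper":0}
    - {"offset":[0.2,0,0],"rot":[0,0,0],"gripper":0}
    - {"offset":[0.2,0,0],"rot":[0,0,0],"gripper":0}

```text
time_s: 12.4
eef_pos: [551.4, -50.6, 102.8]
ee_rot: [0.002, 0.702, 0.712, 0.0]
force: [-1.0, -7.3, -1.8]
grip_width: -0.001
grip_force: 3.7
```

Request:
step_arm:
  plan:
    - {"offset":[-1.5,0,0],"rot":[0,0,0],"gripper":0}
    - {"offset":[-3,0,0],"rot":[0,0,0],"gripper":0}
    - {"offset":[-4,0,-4],"rot":[0,0,0],"gripper":0}
    - {"offset":[-6,0,-8],"rot":[0,0,0],"gripper":0}
    - {"offset":[-8,0,-12],"rot":[0,0,0],"gripper":0}
    - {"offset":[-10,0,-16],"rot":[0,0,0],"gripper":0}
    - {"offset":[-11,0,-20.7],"rot":[0,0,0],"gripper":0}
    - {"offset":[-11,0,-20.7],"rot":[0,0,0],"gripper":0}
    - {"offset":[-11,0,-20.7],"rot":[0,0,0],"gripper":0}

```text
time_s: 13.3
eef_pos: [552.0, -160.4, 310.6]
ee_rot: [0.003, 0.703, 0.712, 0.001]
force: [-0.2, 1.1, -1.2]
grip_width: -0.001
grip_force: 0.0
```

```bash
python3 -c "
from h import *
c=snap('wrist','w8');s=c['s'];print(s['time_s'],s['eef_pos'],s['force']);P=pts(c)
for u in (200,280,360): print([(v,P[v,u].round(0).tolist()) for v in range(0,70,4)])
"
```

```text
13.3 [ 552.00869664 -160.37091084  310.64943969] [-0.16288292  1.07286638 -1.2005482 ]
[(0, [493.0, -22.0, 68.0]), (4, [493.0, -24.0, 67.0]), (8, [492.0, -27.0, 68.0]), (12, [492.0, -30.0, 67.0]), (16, [492.0, -32.0, 68.0]), (20, [491.0, -34.0, 62.0]), (24, [490.0, -37.0, 58.0]), (28, [490.0, -40.0, 58.0]), (32, [487.0, -41.0, 44.0]), (36, [479.0, -39.0, 1.0]), (40, [478.0, -43.0, 0.0]), (44, [478.0, -46.0, 0.0]), (48, [478.0, -50.0, 1.0]), (52, [478.0, -53.0, 0.0]), (56, [477.0, -57.0, -0.0]), (60, [477.0, -60.0, 1.0]), (64, [477.0, -64.0, 1.0]), (68, [477.0, -67.0, 1.0])]
[(0, [553.0, -21.0, 68.0]), (4, [553.0, -23.0, 67.0]), (8, [553.0, -26.0, 67.0]), (12, [553.0, -29.0, 66.0]), (16, [553.0, -32.0, 68.0]), (20, [553.0, -34.0, 63.0]), (24, [553.0, -36.0, 60.0]), (28, [553.0, -39.0, 58.0]), (32, [553.0, -40.0, 44.0]), (36, [553.0, -38.0, 1.0]), (40, [553.0, -42.0, 1.0]), (44, [553.0, -45.0, 1.0]), (48, [554.0, -49.0, -0.0]), (52, [554.0, -52.0, 2.0]), (56, [554.0, -56.0, 1.0]), (60, [554.0, -59.0, -0.0]), (64, [554.0, -63.0, -0.0]), (68, [554.0, -66.0, 1.0])]
[(0, [613.0, -20.0, 67.0]), (4, [613.0, -23.0, 68.0]), (8, [613.0, -25.0, 68.0]), (12, [613.0, -28.0, 69.0]), (16, [614.0, -31.0, 68.0]), (20, [615.0, -33.0, 62.0]), (24, [616.0, -35.0, 59.0]), (28, [616.0, -38.0, 59.0]), (32, [619.0, -39.0, 44.0]), (36, [628.0, -37.0, 0.0]), (40, [629.0, -41.0, 1.0]), (44, [629.0, -44.0, 0.0]), (48, [629.0, -48.0, 2.0]), (52, [630.0, -51.0, 1.0]), (56, [630.0, -55.0, 0.0]), (60, [630.0, -58.0, 1.0]), (64, [630.0, -62.0, 1.0]), (68, [631.0, -65.0, -0.0])]
```

View pics/w8.png

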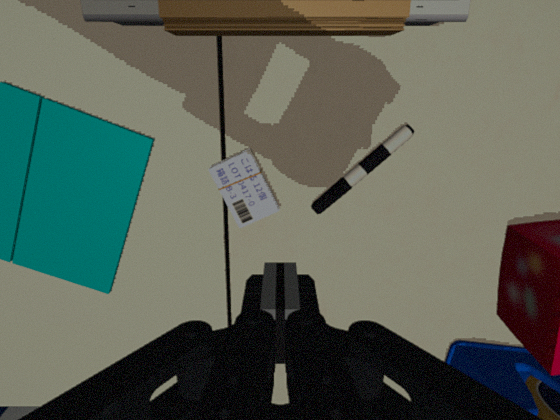

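The flap is vertical (outer face at y≈−40 from z 58 to 44, rows 28–34), the label and marker haven't moved, and the arm is clear. Handing in.

```bash
python3 -c "
from h import *
c=snap('top','t9');P=pts(c);m=(P[...,0]>510)&(P[...,0]<580)&(abs(P[...,1]+8)<8);print('pad z',np.median(P[...,2][m]))
print(finish_job())"
```

```text
pad z 79.38944420342239
the job is handed in; nothing more can be done
None
```

The job is done and handed in at about 13 s of the 58 s allowed: the score lies within 1 mm of the bed's front edge, the bar is closed, and the flap hangs essentially straight down. The label bundle and marker showed no movement; I did not re-check the tape roll and glue stick, but the arm never went near them.

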